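# Load a filter plate into the bench reader

## Task

With the carriage still at its loading end, take the metal plate that has a window (not the solid one) from the rack and press its lower edge fully home into the sprung clip on the carriage, upright and centred along the clip. Let go of it, then move the carriage by its post all the way to its stop under the white arch, with the plate still fully home. Leave the solid plate in its slot and the other things undisturbed.

Things in the scene. Friction and masses are not known exactly. Their poses are not given: they have to be found in the camera images.
- window_plate: Bare aluminium plate with a glazed window, 5 mm thick (its x), 60 wide (y), 70 tall (z), about 60 g. Origin: centre of its lower edge. Window 40 mm wide, 18 to 40 mm above the lower edge; grip the metal above it, across the thickness. Both faces alike: either way round is right. Starts upright in one of the outer slots of the rack, lower 18 mm in the slot.
- solid_plate: Aluminium plate of the same outer size and origin without a window; stands in the other outer slot and must stay there.
- plate_rack: Fixed grey rack, 134 (its x) x 80 (its y) x 24 mm tall; origin centre of its underside. Three parallel slots along its y, at x = -47.5, 0 (empty) and +47.5 mm; slots 7 mm wide, 66 mm long, floor 6 mm above the worktop, walls 5 mm thick up to 24 mm. A tall white instrument stands to its right (beyond y = -0.48 m): swing in clear of it.
- reader: Fixed reader, grey base 100 (its x) x 320 (y) x 10 mm; origin centre of its underside. The carriage runs along its +y. White arch across the rails at y = +95 mm, 44 mm long in y, top 146 mm; inside, clear height 130 mm and 46 mm clear between two black lens tubes (20 mm dia, axis 63 mm above the worktop).
- carriage (a joint): Position of the aluminium carriage (66 x 147 mm, top 30 mm above the worktop) along the reader's +y, m: 0 = loading end, 0.130 = at its stop under the arch. Starts between 0 and 0.03. Stays where it is left; about 2 N of friction to move it.
- clip_floor (a point): Centre of the clip's floor on the carriage, 34 mm above the worktop, where the plate's lower edge comes to rest; its axes are the reader's (y along clip and travel, x across). The plate's 60 mm width goes along y and juts out 8 mm beyond the 44 mm long jaws at each end. Resistance peaks at 9 to 12 N as the jaws part, falls to about 4 N, then rises steeply on the floor; the clip holds the plate.
- clip_mouth (a point): Centre of the clip's mouth, 24 mm above the clip floor. Two polished, slippery sprung steel jaws, 1 mm apart at rest; from 12 mm above the floor they flare to a mouth 12 mm wide at the top. Each slides aside in x (up to 7 mm) against a spring, 3 N plus 0.9 N per mm.
- post_top (a point): Centre of the top of the black upright post on the carriage, 76 mm above the worktop; 14 mm in diameter, 39 mm of it clear above a low collar; 95 mm behind the clip's centre (towards the reader's -y). Grip or push here to move the carriage.
- petri_dish: Bystander: lidded dish, 71 mm dia, 14 mm tall, right of the rack; origin centre of underside.
- beaker: Bystander: plastic beaker, 70 x 76 x 85 mm tall; origin centre of underside.
- tape_roll: Bystander: roll of tape lying flat, 72 mm dia, 19 mm; origin centre of underside.
- screwdriver: Bystander: small screwdriver lying along its y, 25 x 152 x 25 mm, between rack and reader; origin centre of underside.
- lamp: Bystander: glass lamp with black base lying along its y, 37 x 145 x 39 mm, left of the reader; origin centre of underside.
Things that resemble listed ones, but are neither listed nor needed, are in the scene too. Leave any purple or yellow look-alike of the solid_plate alone.

How it is judged (in metres and radians):
On the way, in this order (a step that is already met when the one before it is completed fails the run):
1. the windowed plate is fully home in the clip, upright and centred, while the carriage is still in the loading half of its travel (z of window_plate in the frame of clip_floor between -0.004 and 0.003 m and y of window_plate in the frame of clip_floor between -0.01 and 0.01 m and x of window_plate in the frame of clip_floor between -0.005 and 0.005 m and angle between window_plate's own z axis and vertical below 0.12 rad and angle between the y axis of window_plate and the y axis of clip_floor, either way round below 0.12 rad and value of joint carriage below 0.07 m), for 0.2 s.
2. the carriage is at its stop under the arch with the plate still home (z of window_plate in the frame of clip_floor between -0.004 and 0.003 m and y of window_plate in the frame of clip_floor between -0.01 and 0.01 m and x of window_plate in the frame of clip_floor between -0.005 and 0.005 m and angle between window_plate's own z axis and vertical below 0.12 rad and angle between the y axis of window_plate and the y axis of clip_floor, either way round below 0.12 rad and value of joint carriage above 0.125 m), for 0.2 s.
At the end, for the whole second after the job is handed in: Windowed plate at rest in the clip: lower edge within 3 mm of the floor, centred within 10 mm along and 5 mm across, upright and aligned within 0.12 rad; carriage within 5 mm of its stop (joint > 0.125); solid plate upright (0.2 rad), within 20 mm of its start; robot clear (all of step 2 and linear speed of window_plate below 0.02 m/s and distance of solid_plate from where it was at the start of the episode below 0.02 m and angle between solid_plate's own z axis and vertical below 0.2 rad); the robot touches nothing.
It fails at once if the solid plate is taken from its slot (moved more than 30 mm) (distance of solid_plate from where it was at the start of the episode above 0.03 m).
It fails at once if a listed bystander is moved more than 40 mm (distance of any of petri_dish, beaker, tape_roll, screwdriver, lamp from where it was at the start of the episode above 0.04 m).
It also fails if it takes over 51 s, if anything falls off the work surface, if the arm or the gripper's body presses on something with over 40 N, if the wrist force passes 120 N, or if a joint passes its speed limit or range.

## Robot

A 6-joint arm with a two-finger parallel gripper is mounted at the origin on a cart in front of the work surface, level with it; the furniture and walls round the work are solid. World frame = base frame: x ahead of the robot, y to its left, z up, the work surface at z = 0. Lengths are in mm, angles in rad, forces in N, time in s.
With the tool pointing down it reaches from about 350 to 800 mm from the base axis. Payload 7.3 kg.
Tool frame: the origin (TCP) lies midway between the tips of the shut fingers; the grasp point (between the pads) lies 19 mm behind it; z points along the fingers, y is the line along which they close (so a half turn about z gives the same grasp; the last joint's range is limited). The gripper opens to 85 mm and grips with 20 to 120 N. Pads are 22 mm wide; open, the fingers measure 114 mm over their backs; the gripper's body (76 mm by 85 mm) begins 54 mm behind the grasp point. The pads swing forward as they close: fully open they stand 13 mm farther back than shut.
Start: joints at [1.051, 0.342, 1.524, -0, 1.275, -0.146], TCP at [191.694, 488.772, 231.322] pointing down, gripper open.
Joint ranges: [-2.53, 2.53], [-0.77, 2.02], [0.04, 2.7], [-1, 4.14], [0.28, 2.66], [-3.11, 3.11]. Speed limits (rad/s): [2.57, 2.57, 3.14, 3.14, 3.14, 3.14].

## Interface

Orientations are given as [roll, pitch, yaw] about the fixed x, y, z axes, in that order (R = Rz(yaw) Ry(pitch) Rx(roll)).
In Python, from station import * gives the robot as it stands.
- The arm moves only by the tool servo_tool, never from a script. Its argument "motion" is a list of rows, each an object of numbers: "tx", "ty", "tz": the shift along the world's x, y, z in m; "spin": the turn about the world's z in rad; "fingers": the finger opening in m, from 0 to 0.0854. In form: [{"tx": .., "ty": .., "tz": .., "spin": .., "fingers": ..}, ...]. A call has 1 to 12 rows; each row is the pose to reach, as a shift and turn from the pose commanded when the call began; what a row does not reach only later rows make up. A row lasts 1/8 s, in which the tool goes at most 62.5 mm and 10.7 degrees, less where a joint would pass 70% of its speed; a pose out of reach is approached as far as the arm can. A call with a gripper value outside its range is refused whole. The fingers move at their own pace and stop on an object; the grip force is fixed at half the most. Time passes only in rows, so rows that repeat a pose let the fingers close. It gives the time, the measured TCP pose, the force, the opening and the grip force at its end, in the units of the state.
- observe(): the state, without advancing time (a new reading comes with each control period).
- grab_frame(name): name is "scene" or "side" or "wrist"; returns a dict with "frame" (480x640x3 uint8, red, green, blue), "z_map" (480x640 float32, mm along the optical axis (not along the pixel's ray), 0 where there is no reading), "K" (3x3 intrinsics, pixels), "world_to_cam" (4x4, takes a point from world to camera coordinates). Camera axes: x right, y down, z forward; pixel columns grow to the right and rows downward; lengths in mm; the calibration is good to about 2 mm. A picture is of the moment at which its call begins.
- finish_job(): hands the job in; it is judged then, once.
The state is a dict: "time": time; "qpos": joint angles; "qd": joint speeds; "joint_torque": joint torques, N m; "eef_pos": TCP position; "eef_rot": TCP orientation; "wrist_force": force on the tool from outside, world axes, zero at the start; "wrist_torque": the same for the moment, N m; "grip_width": opening from 0.0 (shut) to 1.0 (fully open); "finger_force": force on a finger pad.
Only numpy, scipy, OpenCV 4.12 (cv2) and the standard library are available. Lean on these libraries where they do the work, as an engineer would, in place of code of your own. Each camera call takes 0.05 s, during which the arm holds its last target. There are 200 camera calls.

## Working session

There is one attempt and no reset: what is moved stays moved. The work goes in short steps, Python scripts to look and compute and a tool call to move; the robot and the scene stay as the last step left them, time stands still between calls to the robot, and variables do not carry over. Pictures are saved under pics/ and viewed, at most 10 in all, crops included, and the job is handed in when it is done.

Besides the shell and the picture viewer there is one more tool, called after "Request:" as a command line: name --argument value ..., lists and objects as JSON in quotes. servo_tool: Moves the arm, as the interface text tells. Its arguments: {"type":"object","properties":{"motion":{"type":"array","items":{"type":"object","properties":{"tx":{"type":"number"},"ty":{"type":"number"},"tz":{"type":"number"},"spin":{"type":"number"},"fingers":{"type":"number"}}}}},"required":["motion"]}

```bash
mkdir -p pics; ls
cat > h.py <<'E'
from station import *
import numpy as np, cv2
def shot(n,tag):
    f=grab_frame(n); np.savez(f'pics/{tag}.npz',**f); cv2.imwrite(f'pics/{tag}.png',f['frame'][:,:,::-1]); return f
def load(tag): return dict(np.load(f'pics/{tag}.npz'))
def proj(f,P):
    P=np.atleast_2d(P); c=np.c_[P,np.ones(len(P))]@f['world_to_cam'].T; u=c[:,:3]@f['K'].T; return u[:,:2]/u[:,2:]
def onplane(f,uv,z):
    uv=np.atleast_2d(uv).astype(float); T=np.linalg.inv(f['world_to_cam']); d=np.c_[uv,np.ones(len(uv))]@np.linalg.inv(f['K']).T@T[:3,:3].T; o=T[:3,3]
    return o+d*((z-o[2])/d[:,2:])
def cloud(f):
    v,u=np.mgrid[:480,:640]; z=f['z_map']; p=np.stack([u*z,v*z,z],-1)@np.linalg.inv(f['K']).T
    T=np.linalg.inv(f['world_to_cam']); return p@T[:3,:3].T+T[:3,3]
E
python3 - <<'E'
from h import *
print(observe())
for n in ('scene','side'):
    f=shot(n,n+'0'); print(n,np.linalg.inv(f['world_to_cam']).round(2).tolist(),f['K'].tolist())
E
```

```text
pics
{'time': 0.0, 'qpos': array([ 1.05100496e+00,  3.42723081e-01,  1.52507004e+00,  1.33463573e-05,
        1.27539206e+00, -1.46025516e-01]), 'qd': array([ 0.00086796, -0.00058049,  0.00139087,  0.00011119,  0.00134729,
        0.00037142]), 'joint_torque': array([-3.31737856e-04, -4.33659053e+01, -2.46022260e+01, -1.36968265e-04,
        7.59053801e-03,  5.33626093e-06]), 'eef_pos': array([191.46588084, 488.38748709, 230.60727035]), 'eef_rot': array([-3.14001893e+00, -2.44350307e-04,  2.76782271e+00]), 'wrist_force': array([-0.67675887, -0.24331781,  0.84847973]), 'wrist_torque': array([ 0.00612118,  0.04149356, -0.04174651]), 'finger_force': 0.0, 'grip_width': 0.9993063036781008}
scene [[0.54, -0.54, 0.65, -283.58], [-0.84, -0.36, 0.4, -516.6], [0.02, -0.76, -0.65, 940.95], [0.0, 0.0, 0.0, 1.0]] [[518.5985788945758, 0.0, 325.7801489333244], [0.0, 518.5985788945758, 244.32425914799597], [0.0, 0.0, 1.0]]
side [[-0.99, -0.05, 0.13, 340.44], [-0.14, 0.37, -0.92, 1410.68], [0.0, -0.93, -0.37, 660.83], [0.0, 0.0, 0.0, 1.0]] [[516.482221348513, 0.0, 319.30838909454127], [0.0, 516.482221348513, 241.1982186075056], [0.0, 0.0, 1.0]]
```

View pics/scene0.png

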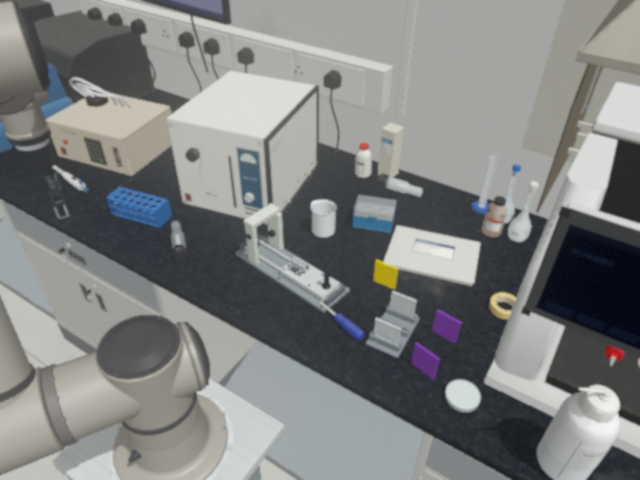

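View pics/side0.png

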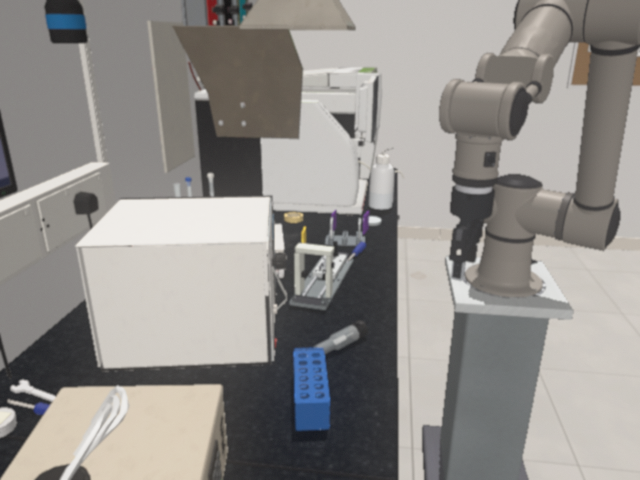

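The scene view shows the rack at about (393,330), with plates at (388,333) and (403,305). The reader and carriage are at about (292,265), with the post at (326,282) and the arch at (264,232). I'll enlarge the crop to tell the two plates apart.

Run:
```python
from h import *
im=cv2.imread('pics/scene0.png')
a=cv2.resize(im[275:365,355:445],(560,560),interpolation=cv2.INTER_CUBIC)
cv2.imwrite('pics/crop1.png',a)
f=load('scene0');P=cloud(f)
for uv in [(388,328),(403,300),(326,276),(395,325),(388,340),(403,310),(298,268),(264,215),(463,382)]:
    print(uv,P[uv[1],uv[0]].round(1))
```

```text
(388, 328) [ 428.2 -240.8   65.7]
(403, 300) [ 522.5 -231.1   65.9]
(326, 276) [488.1 -41.   69.7]
(395, 325) [ 481.  -236.3   21.6]
(388, 340) [ 430.7 -243.9   24.2]
(403, 310) [ 524.6 -234.3   31.8]
(298, 268) [500.4  50.8  39.2]
(264, 215) [524.9 170.7 142.2]
(463, 382) [ 424.8 -425.7   14.7]
```

View pics/crop1.png

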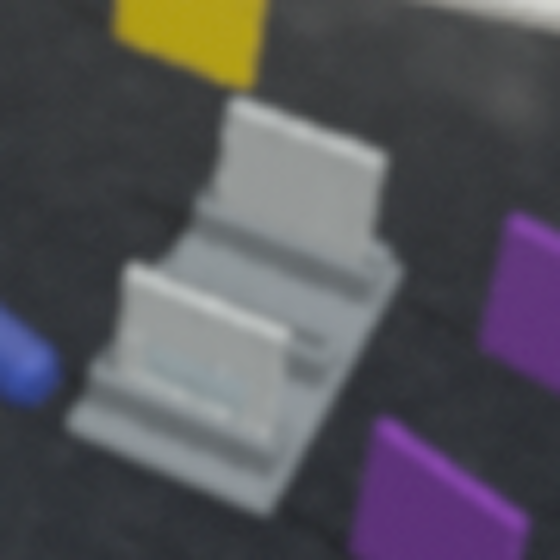

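Candidates: the plate at (388,333) has a bluish glazed patch, so it is the windowed one. The plate at (403,305) is plain aluminium, so it is the solid one. Yellow (385,274) and purple (447,326) and (425,360) are look-alikes. The crop confirms this, so the near plate at x≈430 is the target. Next I'll measure the plates and reader from depth and masks.

```bash
cat >> h.py <<'E'
def rect(pts): # centre, long-axis angle, size via minAreaRect
    (c,s,a)=cv2.minAreaRect(pts.astype(np.float32)); a=np.radians(a)
    if s[0]<s[1]: a+=np.pi/2; s=s[::-1]
    return np.round(c,1),round((a%np.pi),3),np.round(s,1)
def box(P,lo,hi): return np.all((P>lo)&(P<hi),axis=-1)
E
python3 - <<'E'
from h import *
for t in ('scene0','side0'):
    f=load(t);P=cloud(f); print(t)
    for nm,lo,hi in [('win',(390,-290,45),(470,-190,90)),('solid',(490,-285,45),(570,-185,90)),('post',(460,-80,55),(520,-10,90)),('arch',(430,110,120),(620,240,160)),('box',(300,100,160),(1000,500,400)),('dev',(420,-80,5),(570,230,50))]:
        m=box(P,lo,hi); p=P[m]
        if len(p)>5: print(nm,len(p),rect(p[:,:2]),p.min(0).round(),p.max(0).round(),p.mean(0).round(1))
E
```

```text
scene0
win 277 (array([ 431.5, -236.5]), np.float64(1.668), array([61.3, 10. ])) [ 426. -267.   45.] [ 439. -206.   80.] [ 430.3 -237.6   63. ]
solid 265 (array([ 525.7, -229.5]), np.float64(1.631), array([60.4, 10.9])) [ 519. -260.   45.] [ 531. -199.   79.] [ 524.8 -229.7   62.4]
post 46 (array([490.6, -39.5]), np.float64(0.579), array([15.2, 10. ])) [483. -45.  55.] [497. -31.  78.] [488.9 -40.6  68.4]
arch 518 (array([552.4, 182.4]), np.float64(0.282), array([159.3,  73.7])) [473. 148. 120.] [620. 239. 159.] [524.3 177.2 140.2]
box 10991 (array([754.5, 397. ]), np.float64(0.212), array([406.4, 283.8])) [542. 222. 160.] [982. 500. 299.] [700.8 348.6 257.5]
dev 3054 (array([507.9,  74.3]), np.float64(1.42), array([323.1, 105.4])) [437. -80.   5.] [570. 229.  50.] [496.1  61.6  19.8]
side0
win 24 (array([ 430.9, -232.3]), np.float64(1.64), array([60.3,  3.7])) [ 427. -262.   45.] [ 435. -202.   77.] [ 430.6 -222.3   68.4]
solid 30 (array([ 525.8, -221.8]), np.float64(1.616), array([56. ,  5.2])) [ 523. -250.   46.] [ 530. -194.   77.] [ 525.2 -215.9   63. ]
post 35 (array([492.1, -34.2]), np.float64(1.707), array([16.3, 12.4])) [485. -43.  56.] [499. -26.  77.] [491.4 -33.   66.3]
arch 406 (array([523.8, 186. ]), np.float64(2.967), array([98.4, 41.5])) [474. 157. 120.] [574. 206. 148.] [523.2 189.5 139. ]
box 6594 (array([754.3, 395.9]), np.float64(0.211), array([391.3, 282.2])) [545. 232. 160.] [973. 500. 297.] [747.8 389.3 284.8]
dev 1373 (array([507.4,  75.6]), np.float64(1.429), array([322.1, 101.1])) [438. -78.   5.] [569. 230.  50.] [504.8  99.7  18.4]
```

Request:
servo_tool --motion '[{"tx": 0.03, "ty": -0.055, "tz": 0.02, "spin": -0.15}, {"tx": 0.06, "ty": -0.11, "tz": 0.04, "spin": -0.3}, {"tx": 0.09, "ty": -0.165, "tz": 0.06, "spin": -0.45}, {"tx": 0.12, "ty": -0.22, "tz": 0.07, "spin": -0.6}, {"tx": 0.15, "ty": -0.275, "tz": 0.07, "spin": -0.75}, {"tx": 0.175, "ty": -0.33, "tz": 0.07, "spin": -0.9}, {"tx": 0.195, "ty": -0.385, "tz": 0.07, "spin": -1.0}, {"tx": 0.21, "ty": -0.44, "tz": 0.07, "spin": -1.1}, {"tx": 0.22, "ty": -0.5, "tz": 0.07, "spin": -1.1}, {"tx": 0.22, "ty": -0.5, "tz": 0.07, "spin": -1.1}, {"tx": 0.22, "ty": -0.5, "tz": 0.07, "spin": -1.1}]'

```text
validation failed for argument at $.mo...
```

Request:
servo_tool --motion '[{"tx": 0.03, "ty": -0.055, "tz": 0.02, "spin": -0.15, "fingers": 0.05}, {"tx": 0.06, "ty": -0.11, "tz": 0.04, "spin": -0.3, "fingers": 0.05}, {"tx": 0.09, "ty": -0.165, "tz": 0.06, "spin": -0.45, "fingers": 0.05}, {"tx": 0.12, "ty": -0.22, "tz": 0.07, "spin": -0.6, "fingers": 0.05}, {"tx": 0.15, "ty": -0.275, "tz": 0.07, "spin": -0.75, "fingers": 0.05}, {"tx": 0.175, "ty": -0.33, "tz": 0.07, "spin": -0.9, "fingers": 0.05}, {"tx": 0.195, "ty": -0.385, "tz": 0.07, "spin": -1.0, "fingers": 0.05}, {"tx": 0.21, "ty": -0.44, "tz": 0.07, "spin": -1.1, "fingers": 0.05}, {"tx": 0.22, "ty": -0.5, "tz": 0.07, "spin": -1.1, "fingers": 0.05}, {"tx": 0.22, "ty": -0.5, "tz": 0.07, "spin": -1.1, "fingers": 0.05}, {"tx": 0.22, "ty": -0.5, "tz": 0.07, "spin": -1.1, "fingers": 0.05}]'

```text
time: 1.48
eef_pos: [411.4, -10.9, 301.0]
eef_rot: [-3.141, -0.001, 1.667]
wrist_force: [0.3, -0.2, -0.6]
grip_width: 0.587
finger_force: 0.0
```

Run:
```python
from h import *
f=shot('wrist','w1'); print(np.linalg.inv(f['world_to_cam']).round(2).tolist(),f['K'][0,0])
s=load('scene0')
print(proj(f,[[490,-38,76],[500,55,34],[430,-236,76]]).round())
```

```text
[[1.0, 0.09, 0.03, 405.51], [0.1, -0.96, -0.27, 58.08], [0.0, 0.27, -0.96, 443.77], [0.0, 0.0, 0.0, 1.0]] 363.665602736931
[[393. 235.]
 [407. 144.]
 [318. 390.]]
```

View pics/w1.png

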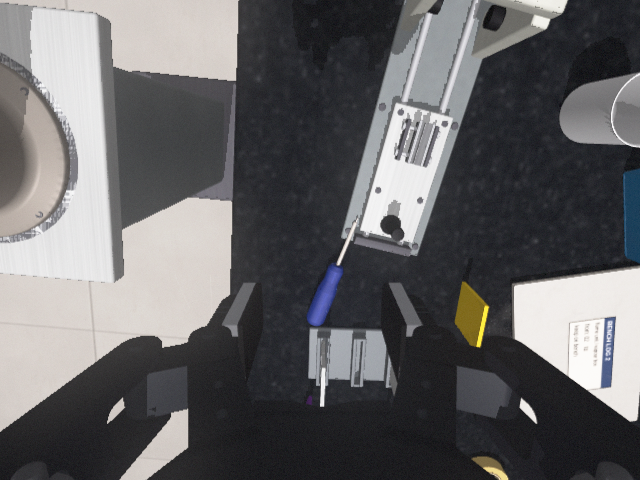

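The wrist view shows the carriage, with the clip at about (418,140), the post at (393,230), the carriage plate corners at about (400,100) to (410,245), and the rack slots at (322,350) and (357,358). Next I'll measure the clip axis.

Run:
```python
from h import *
f=load('w1');P=cloud(f);s=load('scene0');Q=cloud(s);hsv=cv2.cvtColor(f['frame'],cv2.COLOR_RGB2HSV)
reg=np.zeros((480,640),bool); reg[60:262,330:480]=True
def show(n,m):
    p=P[m]; print(n,len(p),rect(p[:,:2]),p.min(0).round(),p.max(0).round(),np.median(p,0).round(1))
base=reg&(P[...,2]>6)&(P[...,2]<15)
show('carr',reg&(P[...,2]>26)&(P[...,2]<35)&box(P,(400,-80,0),(560,150,99)))
jaw=reg&(P[...,2]>40)&(P[...,2]<64)&box(P,(470,0,0),(560,110,99)); show('jaw',jaw)
for lo in (38,44,50,54): show(lo,jaw&(P[...,2]>lo)&(P[...,2]<lo+6)) if (jaw&(P[...,2]>lo)&(P[...,2]<lo+6)).sum()>4 else 0
show('post',reg&(P[...,2]>71)&box(P,(460,-80,0),(530,0,99)))
v,u=np.nonzero(cv2.inRange(hsv,(0,0,0),(180,255,60))[215:245,375:410]); print('black',u.mean()+375,v.mean()+215)
p=Q[box(Q,(460,-80,72),(520,-10,90))]; print('post scene',p.mean(0),p.min(0),p.max(0))
a=cv2.resize(f['frame'][90:250,340:470,::-1],None,fx=3.7,fy=3.7,interpolation=cv2.INTER_CUBIC); cv2.imwrite('pics/crop2.png',a)
```

```text
carr 6429 (array([502.5,  11.4]), np.float64(1.423), array([164.9,  69.8])) [456. -75.  26.] [545.  97.  35.] [499.2  12.   30.2]
jaw 1182 (array([508.6,  57.3]), np.float64(1.43), array([43.7, 41. ])) [486.  33.  40.] [531.  81.  60.] [510.3  57.9  48.8]
38 453 (array([508.6,  57.3]), np.float64(1.43), array([43.7, 41. ])) [486.  33.  40.] [531.  81.  44.] [504.3  58.2  42.6]
44 187 (array([508.4,  57.2]), np.float64(1.449), array([43.4, 33.8])) [490.  35.  44.] [527.  80.  50.] [509.8  57.1  47.5]
50 242 (array([509.5,  57.1]), np.float64(1.509), array([43.4, 15.9])) [501.  35.  50.] [518.  79.  56.] [511.5  57.3  53.2]
54 385 (array([508.8,  57.2]), np.float64(1.419), array([43.7, 17.1])) [498.  35.  54.] [520.  79.  60.] [512.   57.5  57.4]
post 138 (array([494.6, -36.2]), np.float64(1.64), array([13.3, 12.9])) [488. -43.  71.] [501. -30.  78.] [494.4 -36.   76. ]
black 390.69056603773583 224.28679245283018
post scene [490.93704506 -39.20063924  74.90785142] [482.72313173 -45.25877727  72.84652068] [497.25724626 -31.22510259  77.51514141]
```

View pics/crop2.png

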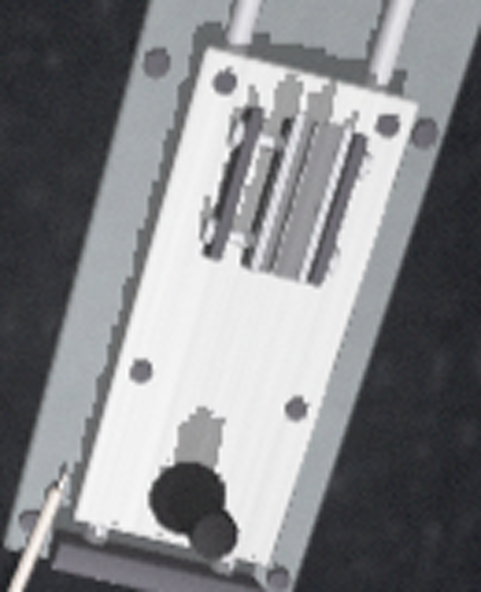

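Request:
servo_tool --motion '[{"tx": 0.005, "ty": -0.06, "tz": -0.01, "spin": 0.0, "fingers": 0.05}, {"tx": 0.01, "ty": -0.12, "tz": -0.02, "spin": 0.0, "fingers": 0.05}, {"tx": 0.015, "ty": -0.18, "tz": -0.05, "spin": 0.0, "fingers": 0.05}, {"tx": 0.018, "ty": -0.215, "tz": -0.07, "spin": 0.0, "fingers": 0.05}, {"tx": 0.02, "ty": -0.225, "tz": -0.09, "spin": 0.0, "fingers": 0.05}, {"tx": 0.02, "ty": -0.225, "tz": -0.09, "spin": 0.0, "fingers": 0.05}, {"tx": 0.02, "ty": -0.225, "tz": -0.09, "spin": 0.0, "fingers": 0.05}]'

```text
time: 2.4
eef_pos: [432.4, -234.8, 212.2]
eef_rot: [3.141, 0.0, 1.67]
wrist_force: [-0.4, -0.6, 0.8]
grip_width: 0.586
finger_force: 0.0
```

The crop shows the clip with its mouth between the jaws at about crop (285,195), and the post top at crop (190,497). The clip is at (508.7,57.2) and its axis is at 1.422 rad. Next is a close measurement of the plate.

Run:
```python
from h import *
f=shot('wrist','w2');P=cloud(f)
for nm,lo,hi in [('win',(405,-290,66),(455,-180,84)),('winall',(405,-290,35),(455,-180,84)),('solid',(500,-285,66),(550,-185,84)),('rack',(370,-300,20),(580,-170,28))]:
    p=P[box(P,lo,hi)]
    if len(p)>5: print(nm,len(p),rect(p[:,:2]),p.min(0).round(),p.max(0).round(),np.median(p,0).round(1))
print(proj(f,[[431,-236,76],[431,-206,76],[431,-266,76]]).round())
print(observe()['eef_pos'],observe()['eef_rot'])
```

```text
win 486 (array([ 434.7, -235.1]), np.float64(1.635), array([60.1,  5. ])) [ 431. -265.   66.] [ 439. -205.   78.] [ 434.6 -233.1   76. ]
winall 525 (array([ 434.8, -235.1]), np.float64(1.633), array([60.1,  5. ])) [ 431. -265.   35.] [ 439. -205.   78.] [ 434.5 -232.2   75.9]
solid 759 (array([ 529.3, -227.4]), np.float64(1.631), array([59.9,  5.8])) [ 525. -257.   66.] [ 533. -197.   78.] [ 528.1 -226.1   75.6]
rack 2890 (array([ 474.5, -217.5]), np.float64(0.059), array([125.1, 102.1])) [ 409. -271.   20.] [ 537. -170.   28.] [ 476.5 -224.    23.8]
[[318. 225.]
 [322. 187.]
 [315. 261.]]
[ 432.45362742 -234.9839221   212.43667087] [3.14016330e+00 9.64733526e-04 1.67009001e+00]
```

View pics/w2.png

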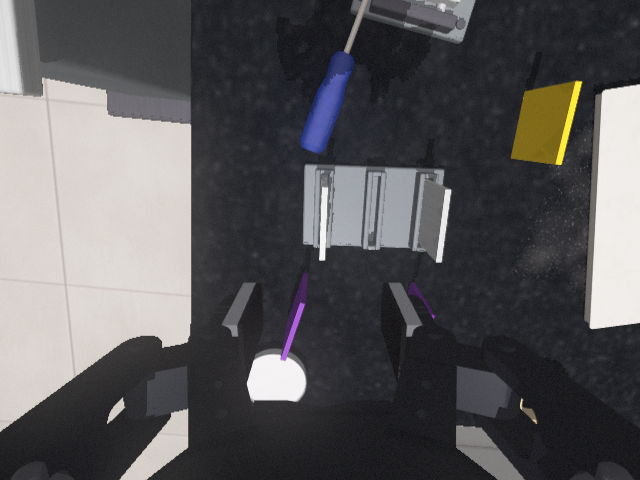

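The wrist view shows the windowed plate edge-on in the left slot at (324,220), the solid one in the right slot at (440,220), and the screwdriver, the purple look-alikes and the dish clear of the approach. I'll descend now.

Request:
servo_tool --motion '[{"tx": 0.0025, "ty": 0.0, "tz": -0.05, "spin": -0.035, "fingers": 0.05}, {"tx": 0.0025, "ty": 0.0, "tz": -0.1, "spin": -0.035, "fingers": 0.05}, {"tx": 0.0025, "ty": 0.0, "tz": -0.14, "spin": -0.035, "fingers": 0.04}, {"tx": 0.0025, "ty": 0.0, "tz": -0.164, "spin": -0.035, "fingers": 0.03}, {"tx": 0.0025, "ty": 0.0, "tz": -0.164, "spin": -0.035, "fingers": 0.025}, {"tx": 0.0025, "ty": 0.0, "tz": -0.164, "spin": -0.035, "fingers": 0.025}]'

```text
time: 3.2
eef_pos: [435.3, -236.4, 48.9]
eef_rot: [3.139, 0.002, 1.634]
wrist_force: [-0.7, 0.0, 0.2]
grip_width: 0.292
finger_force: 0.0
```

Run:
```python
from h import *
f=shot('wrist','w3');P=cloud(f)
for t in (66,):
  p=P[box(P,(405,-290,66),(455,-180,84))]
  if len(p)>5: print(len(p),rect(p[:,:2]),np.median(p,0).round(1))
for i in range(1):
  o=observe(); print(o['eef_pos'],o['eef_rot'],o['wrist_force'])
```

```text
3908 (array([ 434.6, -235. ]), np.float64(2.383), array([46.8, 43.8])) [ 434.  -227.9   75.9]
[ 435.2957171  -236.58687231   48.98380384] [3.13911760e+00 2.05482940e-03 1.63342725e+00] [ 0.34663633 -0.10743097 -0.40963848]
```

View pics/w3.png

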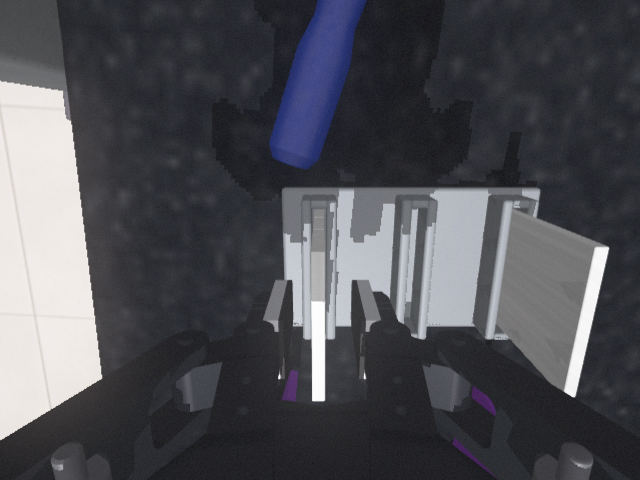

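The image shows the plate at (318,350), centred between the pads to within about 1 mm. I'll close now.

Request:
servo_tool --motion '[{"tx": -0.0006, "ty": 0.0015, "tz": 0.0, "spin": 0.0, "fingers": 0.025}, {"tx": -0.0006, "ty": 0.0015, "tz": 0.0, "spin": 0.0, "fingers": 0.015}, {"tx": -0.0006, "ty": 0.0015, "tz": 0.0, "spin": 0.0, "fingers": 0.0}, {"tx": -0.0006, "ty": 0.0015, "tz": 0.0, "spin": 0.0, "fingers": 0.0}, {"tx": -0.0006, "ty": 0.0015, "tz": 0.0, "spin": 0.0, "fingers": 0.0}, {"tx": -0.0006, "ty": 0.0015, "tz": 0.0, "spin": 0.0, "fingers": 0.0}]'

```text
time: 4.0
eef_pos: [433.8, -234.9, 47.9]
eef_rot: [3.141, 0.001, 1.633]
wrist_force: [-0.1, 1.6, 7.1]
grip_width: 0.049
finger_force: 59.6
```

Request:
servo_tool --motion '[{"tx": 0.0, "ty": 0.0, "tz": 0.02, "spin": 0.0, "fingers": 0.0}, {"tx": 0.0, "ty": 0.0, "tz": 0.06, "spin": 0.0, "fingers": 0.0}, {"tx": 0.0, "ty": 0.01, "tz": 0.1, "spin": 0.0, "fingers": 0.0}, {"tx": 0.01, "ty": 0.05, "tz": 0.12, "spin": -0.05, "fingers": 0.0}, {"tx": 0.025, "ty": 0.1, "tz": 0.12, "spin": -0.1, "fingers": 0.0}, {"tx": 0.04, "ty": 0.15, "tz": 0.12, "spin": -0.15, "fingers": 0.0}, {"tx": 0.055, "ty": 0.2, "tz": 0.12, "spin": -0.211, "fingers": 0.0}, {"tx": 0.065, "ty": 0.25, "tz": 0.12, "spin": -0.211, "fingers": 0.0}, {"tx": 0.075, "ty": 0.28, "tz": 0.12, "spin": -0.211, "fingers": 0.0}, {"tx": 0.075, "ty": 0.292, "tz": 0.12, "spin": -0.211, "fingers": 0.0}, {"tx": 0.075, "ty": 0.292, "tz": 0.1, "spin": -0.211, "fingers": 0.0}, {"tx": 0.075, "ty": 0.292, "tz": 0.1, "spin": -0.211, "fingers": 0.0}]'

```text
time: 5.5
eef_pos: [507.3, 56.8, 146.1]
eef_rot: [-3.138, 0.001, 1.421]
wrist_force: [-0.8, 0.0, 0.7]
grip_width: 0.049
finger_force: 58.8
```

Run:
```python
from h import *
f=shot('wrist','w4')
o=observe(); print(o['eef_pos'],o['eef_rot'],o['wrist_force'],o['grip_width'])
P=cloud(f)
for n in ('wrist','scene','side'):
  if n!='wrist': f=shot(n,n+'4'); P=cloud(f)
  for nm,lo,hi in [('plate',(490,15,108),(530,100,185)),('ptop',(490,15,168),(530,100,185)),('jaw',(470,10,40),(560,110,64)),('jawtop',(470,10,54),(560,110,64)),('post',(460,-80,71),(530,0,90))]:
    p=P[box(P,lo,hi)]
    if len(p)>5: print(n,nm,len(p),rect(p[:,:2]),p.min(0).round(1),p.max(0).round(1),np.median(p,0).round(1))
```

```text
[508.00143909  56.65877406 147.00263724] [-3.13996866e+00  4.06942221e-04  1.42110611e+00] [ 0.49509588 -0.77181639 -0.22674527] 0.047615138724783526
wrist plate 5497 (array([506.,  58.]), np.float64(1.073), array([57.6, 29.6])) [493.7  26.5 108.2] [524.6  86.7 185. ] [509.5  66.6 173.9]
wrist ptop 3907 (array([505.9,  57.9]), np.float64(1.08), array([57.5, 29.4])) [493.7  26.5 168. ] [524.6  86.6 185. ] [508.6  65.7 174.4]
wrist jaw 1862 (array([508.7,  57.4]), np.float64(1.433), array([44.3, 40.3])) [486.5  33.7  40. ] [530.6  81.4  59.5] [512.3  61.3  44.8]
wrist jawtop 798 (array([508.5,  57.4]), np.float64(1.431), array([44.3, 16.7])) [497.5  34.4  54. ] [519.8  80.2  59.5] [512.   60.   57.3]
wrist post 34 (array([494.6, -38.3]), np.float64(3.006), array([12.4,  6.6])) [488.6 -42.1  74.6] [501.1 -34.5  77.3] [499.4 -38.1  75.9]
scene plate 396 (array([504. ,  54.6]), np.float64(1.834), array([57.3, 29.2])) [490.1  23.1 108. ] [521.   86.1 184.9] [502.5  46.8 143.1]
scene ptop 74 (array([500.6,  43.5]), np.float64(2.606), array([33. , 27.7])) [490.2  26.6 168. ] [521.   63.6 184
[... 426 characters left out ...]
 -40.6  74.6]
side plate 243 (array([504.8,  59.7]), np.float64(0.935), array([56.8, 31.6])) [490.8  27.6 108.3] [522.9  89.8 184.1] [506.8  66.4 156.3]
side ptop 76 (array([508.1,  64.2]), np.float64(0.846), array([41.2, 30.9])) [490.8  43.  168.1] [522.9  89.8 184.1] [507.8  65.4 175.9]
side jaw 36 (array([507.9,  59.6]), np.float64(1.033), array([51.6, 24.8])) [485.6  42.5  40.3] [525.3  82.9  58.4] [511.8  70.1  45.9]
side jawtop 8 (array([512.4,  62.3]), np.float64(1.452), array([31.9,  5. ])) [511.2  46.3  55.1] [516.7  77.9  58.4] [513.4  66.1  55.8]
side post 12 (array([493.1, -36.3]), np.float64(1.936), array([16.3, 12.2])) [486.1 -46.1  71.6] [498.6 -28.8  76.5] [492.4 -33.4  73.6]
```

View pics/w4.png

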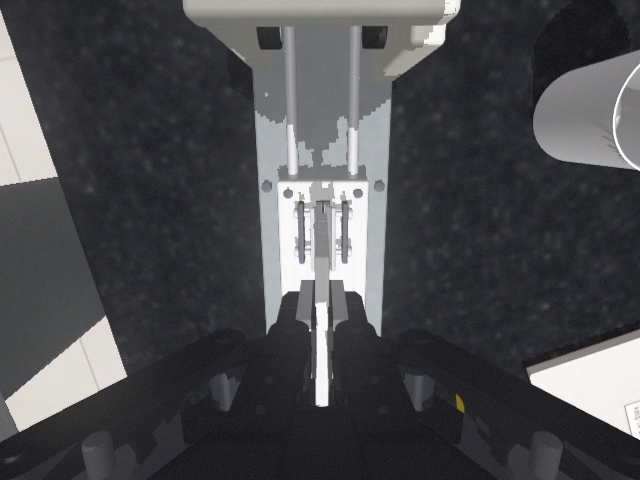

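The view shows the plate edge-on at u≈321 above the clip, whose jaws are centred at about (324,235). It is aligned within about 1 mm. I'll insert with a 0.7 mm correction.

Request:
servo_tool --motion '[{"tx": 0.0007, "ty": 0.0005, "tz": -0.02, "spin": 0.0, "fingers": 0.0}, {"tx": 0.0007, "ty": 0.0005, "tz": -0.04, "spin": 0.0, "fingers": 0.0}, {"tx": 0.0007, "ty": 0.0005, "tz": -0.047, "spin": 0.0, "fingers": 0.0}, {"tx": 0.0007, "ty": 0.0005, "tz": -0.052, "spin": 0.0, "fingers": 0.0}, {"tx": 0.0007, "ty": 0.0005, "tz": -0.056, "spin": 0.0, "fingers": 0.0}, {"tx": 0.0007, "ty": 0.0005, "tz": -0.06, "spin": 0.0, "fingers": 0.0}, {"tx": 0.0007, "ty": 0.0005, "tz": -0.063, "spin": 0.0, "fingers": 0.0}, {"tx": 0.0007, "ty": 0.0005, "tz": -0.066, "spin": 0.0, "fingers": 0.0}, {"tx": 0.0007, "ty": 0.0005, "tz": -0.068, "spin": 0.0, "fingers": 0.0}, {"tx": 0.0007, "ty": 0.0005, "tz": -0.068, "spin": 0.0, "fingers": 0.0}]'

```text
time: 6.9
eef_pos: [509.1, 57.8, 79.1]
eef_rot: [-3.141, 0.0, 1.422]
wrist_force: [-1.1, 0.8, 0.7]
grip_width: 0.045
finger_force: 59.2
```

Request:
servo_tool --motion '[{"tx": 0.0, "ty": 0.0, "tz": -0.0015, "spin": 0.0, "fingers": 0.0}, {"tx": 0.0, "ty": 0.0, "tz": -0.003, "spin": 0.0, "fingers": 0.0}, {"tx": 0.0, "ty": 0.0, "tz": -0.004, "spin": 0.0, "fingers": 0.0}, {"tx": 0.0, "ty": 0.0, "tz": -0.004, "spin": 0.0, "fingers": 0.0}]'

```text
time: 7.4
eef_pos: [509.4, 57.8, 75.9]
eef_rot: [3.141, 0.0, 1.422]
wrist_force: [-3.5, 0.2, 8.3]
grip_width: 0.049
finger_force: 60.4
```

Run:
```python
from h import *
f=shot('wrist','w5');o=observe(); print(o['eef_pos'],o['wrist_force'],o['wrist_torque'])
P=cloud(f)
p=P[box(P,(480,70,92),(540,90,118))];print(len(p),rect(p[:,:2]),p.max(0),np.median(p,0))
for n in ('side','scene'):
  g=shot(n,n+'5'); P=cloud(g); 
  for d in (-24,-20,20,24):
    c=np.array([508.7+d*.148,57.2+d*.989]); q=P[box(P,(c[0]-8,c[1]-3,60),(c[0]+8,c[1]+3,118))]; print(n,d,len(q),q[:,2].min() if len(q) else 0,q[:,2].max() if len(q) else 0)
a=np.vstack([cv2.resize(load('side5')['frame'][235:310,280:380],(760,570))]) 
b=np.hstack([cv2.resize(load(t)['frame'][v:v+80,u:u+54],(390,578),interpolation=cv2.INTER_CUBIC) for t,u,v in (('side5',292,235),('scene5',275,215))])
cv2.imwrite('pics/c5.png',b[:,:,::-1])
```

```text
[509.38696004  57.77286237  75.87920786] [-4.33746647e+00  1.98188402e-03  7.54861217e+00] [0.0208537  0.71879487 0.03750667]
1103 (array([506.6,  79.1]), np.float64(1.414), array([19. , 17.9])) [516.70685648  87.5805367  117.99340543] [512.53654559  77.06930261 103.87695041]
side -24 0 0 0
side -20 0 0 0
side 20 7 60.604773977684545 111.15115847459117
side 24 10 60.604773977684545 77.36603007561257
scene -24 31 61.60549065994917 104.57907422377616
scene -20 28 60.52640344972849 106.39853250106466
scene 20 8 62.00913468624856 84.65305803117508
scene 24 11 61.189153945843714 84.65305803117508
```

View pics/c5.png

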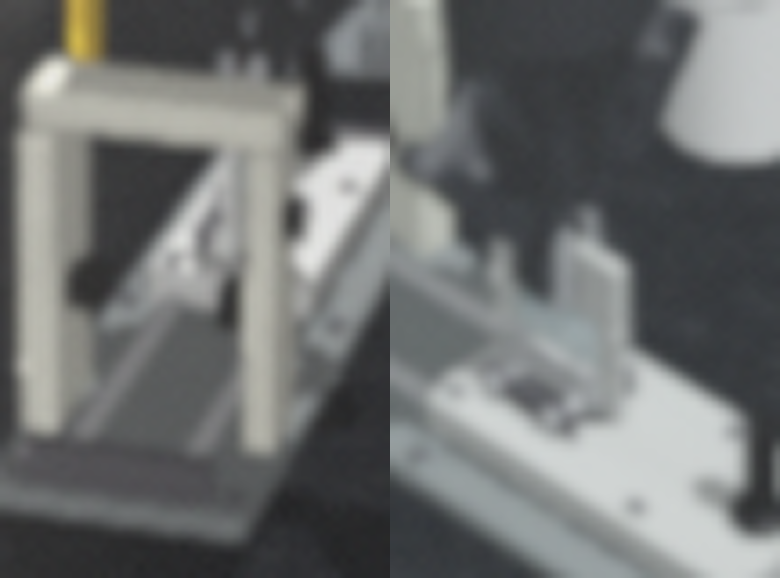

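The crops show the plate standing in the clip, upright, with its lower edge down between the jaws. I'll press a little more to confirm it is on the floor, and ease the sideways load.

Request:
servo_tool --motion '[{"tx": -0.0006, "ty": 0.0, "tz": -0.001, "spin": 0.0, "fingers": 0.0}, {"tx": -0.0006, "ty": 0.0, "tz": -0.002, "spin": 0.0, "fingers": 0.0}, {"tx": -0.0006, "ty": 0.0, "tz": -0.003, "spin": 0.0, "fingers": 0.0}, {"tx": -0.0006, "ty": 0.0, "tz": -0.003, "spin": 0.0, "fingers": 0.0}]'

```text
time: 8.05
eef_pos: [509.7, 57.8, 75.7]
eef_rot: [3.138, -0.0, 1.422]
wrist_force: [-9.8, 0.5, 31.1]
grip_width: 0.048
finger_force: 64.2
```

Run:
```python
from h import *
f=shot('wrist','w6');o=observe(); print(o['eef_pos'],o['wrist_force'])
for t in('w5','w6'):
  f=load(t);P=cloud(f)
  p=P[box(P,(500,66,95),(520,90,112))&(f['frame'].min(-1)>150)]
  if len(p): print(t,len(p),rect(p[:,:2]),np.percentile(p[:,2],[5,50,95]),p.max(0))
```

```text
[509.65998544  57.79778766  75.72025213] [-8.89168405  0.86240554 32.30168562]
w5 1539 (array([510.4,  76.4]), np.float64(1.748), array([21.2, 16. ])) [ 96.81741813 103.88134806 110.33231725] [519.96686181  87.5805367  111.9894587 ]
w6 1497 (array([510.5,  76.4]), np.float64(1.741), array([21.3, 16. ])) [ 96.77795655 103.7849863  110.01628186] [519.99707996  87.5852848  111.98620222]
```

Force rose to 32 N with no further travel, so the plate is on the floor. I'll unload, release, retreat and go over the post.

Request:
servo_tool --motion '[{"tx": 0.0, "ty": 0.0, "tz": 0.003, "spin": 0.0, "fingers": 0.0}, {"tx": 0.0, "ty": 0.0, "tz": 0.003, "spin": 0.0, "fingers": 0.02}, {"tx": 0.0, "ty": 0.0, "tz": 0.003, "spin": 0.0, "fingers": 0.04}, {"tx": 0.0, "ty": 0.0, "tz": 0.003, "spin": 0.0, "fingers": 0.04}, {"tx": 0.0, "ty": 0.0, "tz": 0.02, "spin": 0.0, "fingers": 0.04}, {"tx": 0.0, "ty": 0.0, "tz": 0.05, "spin": 0.0, "fingers": 0.04}, {"tx": 0.0, "ty": 0.0, "tz": 0.068, "spin": 0.0, "fingers": 0.04}, {"tx": -0.005, "ty": -0.04, "tz": 0.068, "spin": 0.0, "fingers": 0.04}, {"tx": -0.0141, "ty": -0.094, "tz": 0.068, "spin": 0.0, "fingers": 0.04}, {"tx": -0.0141, "ty": -0.094, "tz": 0.068, "spin": 0.0, "fingers": 0.04}, {"tx": -0.0141, "ty": -0.094, "tz": 0.068, "spin": 0.0, "fingers": 0.04}]'

```text
time: 9.48
eef_pos: [494.7, -36.1, 140.2]
eef_rot: [-3.142, -0.0, 1.421]
wrist_force: [-0.5, 0.1, -0.1]
grip_width: 0.47
finger_force: 0.0
```

Run:
```python
from h import *
f=shot('wrist','w7');o=observe(); print(o['eef_pos'],o['wrist_force'],o['grip_width'])
P=cloud(f)
for nm,lo,hi in [('platetop',(490,10,98),(530,100,112)),('post',(460,-80,70),(530,0,85)),('plate low',(490,10,62),(530,100,80)),('arch',(430,110,130),(620,240,160))]:
    p=P[box(P,lo,hi)]
    if len(p)>5: print(nm,len(p),rect(p[:,:2]),p.min(0).round(1),p.max(0).round(1),np.median(p,0).round(1))
```

```text
[494.69328389 -35.59770223 140.17583066] [-0.08726741  0.87170193 -0.95804301] 0.4667516099534375
platetop 1529 (array([508.5,  57.5]), np.float64(1.432), array([59.8,  4.9])) [502.1  27.7 102. ] [515.   87.4 106.7] [508.7  59.6 104.4]
post 438 (array([495.1, -36.3]), np.float64(2.874), array([13.5, 13.4])) [488.3 -43.3  70.1] [501.8 -29.6  77.9] [495.1 -35.6  75.9]
```

View pics/w7.png

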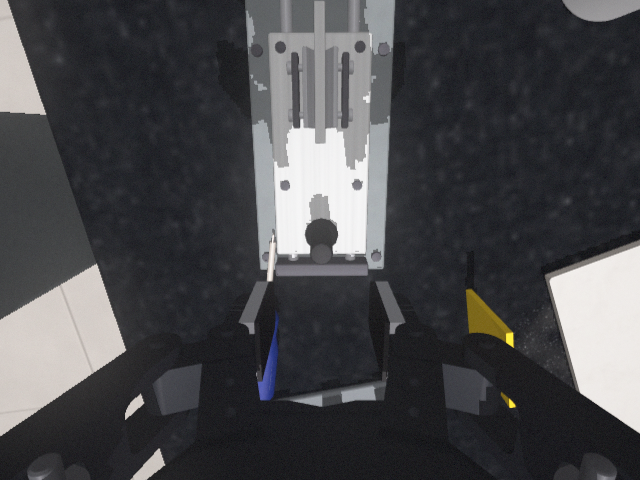

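The view shows the plate in the clip (about (320,90), top at 104.4 mm, which is home) and the post top at (321,235) between the fingers' line. I'll grip the post now.

Request:
servo_tool --motion '[{"tx": 0.0004, "ty": -0.0005, "tz": -0.05, "spin": 0.0, "fingers": 0.04}, {"tx": 0.0004, "ty": -0.0005, "tz": -0.085, "spin": 0.0, "fingers": 0.04}, {"tx": 0.0004, "ty": -0.0005, "tz": -0.093, "spin": 0.0, "fingers": 0.03}, {"tx": 0.0004, "ty": -0.0005, "tz": -0.093, "spin": 0.0, "fingers": 0.02}, {"tx": 0.0004, "ty": -0.0005, "tz": -0.093, "spin": 0.0, "fingers": 0.0}, {"tx": 0.0004, "ty": -0.0005, "tz": -0.093, "spin": 0.0, "fingers": 0.0}, {"tx": 0.0004, "ty": -0.0005, "tz": -0.093, "spin": 0.0, "fingers": 0.0}]'

```text
time: 10.4
eef_pos: [494.3, -36.1, 48.3]
eef_rot: [-3.141, -0.0, 1.422]
wrist_force: [-4.9, 3.8, 1.3]
grip_width: 0.129
finger_force: 58.7
```

Request:
servo_tool --motion '[{"tx": 0.0007, "ty": 0.005, "tz": 0.0, "spin": 0.0, "fingers": 0.0}, {"tx": 0.0022, "ty": 0.015, "tz": 0.0, "spin": 0.0, "fingers": 0.0}, {"tx": 0.0037, "ty": 0.025, "tz": 0.0, "spin": 0.0, "fingers": 0.0}, {"tx": 0.0052, "ty": 0.035, "tz": 0.0, "spin": 0.0, "fingers": 0.0}, {"tx": 0.0067, "ty": 0.045, "tz": 0.0, "spin": 0.0, "fingers": 0.0}, {"tx": 0.0082, "ty": 0.055, "tz": 0.0, "spin": 0.0, "fingers": 0.0}, {"tx": 0.0097, "ty": 0.065, "tz": 0.0, "spin": 0.0, "fingers": 0.0}, {"tx": 0.0112, "ty": 0.075, "tz": 0.0, "spin": 0.0, "fingers": 0.0}, {"tx": 0.0127, "ty": 0.085, "tz": 0.0, "spin": 0.0, "fingers": 0.0}, {"tx": 0.0142, "ty": 0.095, "tz": 0.0, "spin": 0.0, "fingers": 0.0}, {"tx": 0.0149, "ty": 0.1, "tz": 0.0, "spin": 0.0, "fingers": 0.0}, {"tx": 0.0149, "ty": 0.1, "tz": 0.0, "spin": 0.0, "fingers": 0.0}]'

```text
time: 11.9
eef_pos: [508.8, 64.1, 48.3]
eef_rot: [-3.14, -0.0, 1.422]
wrist_force: [-6.4, 3.5, 2.1]
grip_width: 0.132
finger_force: 58.8
```

Request:
servo_tool --motion '[{"tx": 0.0003, "ty": 0.004, "tz": 0.0, "spin": 0.0, "fingers": 0.0}, {"tx": 0.0008, "ty": 0.008, "tz": 0.0, "spin": 0.0, "fingers": 0.0}, {"tx": 0.0013, "ty": 0.011, "tz": 0.0, "spin": 0.0, "fingers": 0.0}, {"tx": 0.0015, "ty": 0.013, "tz": 0.0, "spin": 0.0, "fingers": 0.0}, {"tx": 0.0015, "ty": 0.013, "tz": 0.0, "spin": 0.0, "fingers": 0.0}]'

```text
time: 12.52
eef_pos: [510.6, 76.5, 48.3]
eef_rot: [-3.141, 0.0, 1.422]
wrist_force: [-4.4, 0.6, 1.7]
grip_width: 0.131
finger_force: 58.7
```

Request:
servo_tool --motion '[{"tx": 0.0003, "ty": 0.002, "tz": 0.0, "spin": 0.0, "fingers": 0.0}, {"tx": 0.0006, "ty": 0.004, "tz": 0.0, "spin": 0.0, "fingers": 0.0}, {"tx": 0.0006, "ty": 0.004, "tz": 0.0, "spin": 0.0, "fingers": 0.0}]'

```text
time: 12.9
eef_pos: [511.2, 80.5, 48.3]
eef_rot: [-3.141, 0.0, 1.422]
wrist_force: [-5.4, 0.8, 1.9]
grip_width: 0.13
finger_force: 58.7
```

Run:
```python
from h import *
o=observe(); print(o['eef_pos'],o['wrist_force'])
f=shot('wrist','w8');P=cloud(f)
for nm,lo,hi in [('platetop',(500,120,96),(550,230,112)),('arch',(430,110,135),(620,240,160)),('post',(480,40,70),(545,125,80))]:
    p=P[box(P,lo,hi)]
    if len(p)>5: print(nm,len(p),rect(p[:,:2]),p.min(0).round(1),p.max(0).round(1))
```

```text
[511.17745452  80.45153036  48.2593945 ] [-5.4406924   0.78569361  1.89517708]
platetop 2960 (array([523. , 158.1]), np.float64(1.427), array([27.7,  4.9])) [518.8 144.2 102.1] [527.4 172.1 106.6]
post 2132 (array([512.1,  81.4]), np.float64(2.992), array([38.5, 22.3])) [494.   69.8  70. ] [532.1  94.1  80. ]
```

Request:
servo_tool --motion '[{"tx": 0.0003, "ty": 0.002, "tz": 0.0, "spin": 0.0, "fingers": 0.0}, {"tx": 0.0006, "ty": 0.004, "tz": 0.0, "spin": 0.0, "fingers": 0.0}, {"tx": 0.0008, "ty": 0.006, "tz": 0.0, "spin": 0.0, "fingers": 0.0}, {"tx": 0.0008, "ty": 0.006, "tz": 0.0, "spin": 0.0, "fingers": 0.0}]'

```text
time: 13.45
eef_pos: [512.1, 86.4, 48.3]
eef_rot: [-3.141, 0.0, 1.422]
wrist_force: [-5.0, -0.3, 1.1]
grip_width: 0.128
finger_force: 58.7
```

Request:
servo_tool --motion '[{"tx": 0.0003, "ty": 0.002, "tz": 0.0, "spin": 0.0, "fingers": 0.0}, {"tx": 0.0006, "ty": 0.004, "tz": 0.0, "spin": 0.0, "fingers": 0.0}, {"tx": 0.0006, "ty": 0.004, "tz": 0.0, "spin": 0.0, "fingers": 0.0}]'

```text
time: 13.82
eef_pos: [512.1, 86.9, 48.3]
eef_rot: [-3.14, 0.006, 1.423]
wrist_force: [-7.2, -19.6, 5.1]
grip_width: 0.131
finger_force: 59.0
```

Run:
```python
from h import *
o=observe(); print(o['eef_pos'],o['wrist_force'])
f=shot('wrist','w9');P=cloud(f)
for nm,lo,hi in [('platetop',(500,120,96),(550,230,112)),('arch',(430,110,135),(620,300,160))]:
    p=P[box(P,lo,hi)]
    if len(p)>5: print(nm,len(p),rect(p[:,:2]),p.min(0).round(1),p.max(0).round(1))
```

```text
[512.09528825  86.90598516  48.3126163 ] [ -7.17880128 -19.60906555   5.07137754]
platetop 1772 (array([523.2, 159.4]), np.float64(1.43), array([17.7,  4.9])) [519.8 150.4 102.1] [526.7 168.4 106.4]
arch 1219 (array([512.8, 134.1]), np.float64(2.996), array([103.2,  63.5])) [457.2 110.  135. ] [568.4 170.8 149.9]
```

At the stop, the force rose to −20 N and motion ceased. I'll unload, release and retreat upward.

Request:
servo_tool --motion '[{"tx": -0.0003, "ty": -0.0025, "tz": 0.0, "spin": 0.0, "fingers": 0.0}, {"tx": -0.0003, "ty": -0.0025, "tz": 0.0, "spin": 0.0, "fingers": 0.02}, {"tx": -0.0003, "ty": -0.0025, "tz": 0.0, "spin": 0.0, "fingers": 0.04}, {"tx": -0.0003, "ty": -0.0025, "tz": 0.0, "spin": 0.0, "fingers": 0.04}, {"tx": -0.0003, "ty": -0.0025, "tz": 0.03, "spin": 0.0, "fingers": 0.04}, {"tx": -0.0003, "ty": -0.0025, "tz": 0.08, "spin": 0.0, "fingers": 0.04}, {"tx": -0.01, "ty": -0.03, "tz": 0.12, "spin": 0.0, "fingers": 0.04}, {"tx": -0.02, "ty": -0.08, "tz": 0.15, "spin": 0.0, "fingers": 0.04}, {"tx": -0.03, "ty": -0.12, "tz": 0.15, "spin": 0.0, "fingers": 0.04}, {"tx": -0.03, "ty": -0.12, "tz": 0.15, "spin": 0.0, "fingers": 0.04}, {"tx": -0.03, "ty": -0.12, "tz": 0.15, "spin": 0.0, "fingers": 0.04}]'

```text
time: 15.25
eef_pos: [483.5, -29.3, 197.3]
eef_rot: [3.141, -0.0, 1.421]
wrist_force: [0.2, 1.1, 0.0]
grip_width: 0.467
finger_force: 0.0
```

Run:
```python
from h import *
o=observe(); print(o['eef_pos'],o['wrist_force'],o['time'])
for n in ('wrist','scene','side'):
  f=shot(n,n+'10');P=cloud(f)
  for nm,lo,hi in [('platetop',(500,110,98),(550,230,110)),('post',(470,60,70),(550,115,82)),('arch',(430,130,140),(620,212,152)),('carr',(440,-40,26),(600,152,34)),('base',(420,-140,6),(600,300,14)),('solid',(490,-285,60),(570,-185,90))]:
    p=P[box(P,lo,hi)]
    if len(p)>5: print(n,nm,len(p),rect(p[:,:2]),p.min(0).round(1),p.max(0).round(1))
```

```text
[483.51419775 -29.25108242 197.28864023] [0.24976373 1.13582427 0.02617347] 15.25
wrist post 390 (array([512.7,  85.9]), np.float64(1.694), array([13.4, 13.2])) [506.1  79.1  70.1] [519.3  92.8  78.5]
wrist carr 6866 (array([515.1, 101.5]), np.float64(2.996), array([66.2, 63.4])) [478.2  65.9  26.3] [551.7 137.5  34. ]
wrist base 17493 (array([499.2,  -1. ]), np.float64(1.396), array([285.9, 106.2])) [ 424.1 -136.1    6.4] [569.9 146.4  14. ]
scene platetop 39 (array([521.9, 169.9]), np.float64(1.437), array([43.3,  8.7])) [515.8 148.6  98.2] [527.6 191.7 105.8]
scene post 22 (array([509.9,  84.2]), np.float64(0.595), array([15.6, 10.4])) [502.6  75.5  70.7] [515.1  91.   80.4]
scene arch 328 (array([522.6, 178. ]), np.float64(3.002), array([100. ,  35.9])) [472.4 154.8 140. ] [571.8 198.6 149.3]
scene carr 464 (array([520.8, 111.4]), np.float64(1.476), array([90. , 88.5])) [474.9  64.5  26. ] [569.1 152.   33.9]
scene base 1520 (array([503.6,  52.2]), np.float64(1.411), array([380.2, 107.6])) [ 420.6 -127.     6. ] [567.  247.9  14. ]
scene solid 150 (array([ 526.1, -229.6]), np.float64(1.584), array([59.8, 11.1])) [ 520.4 -259.5   60.1] [ 532.  -199.8   79.8]
side platetop 29 (array([523.3, 180.3]), np.float64(1.428), array([62.7,  6.4])) [517.2 148.9  98.1] [528.9 211.7 105.9]
side post 12 (array([511.1,  88.9]), np.float64(1.704), array([18.3,  8.5])) [506.5  80.2  70.6] [516.5  97.8  75.7]
side arch 225 (array([523.9, 181.6]), np.float64(2.988), array([97.9, 35.9])) [475.2 161.8 140. ] [573.6 205.5 147.6]
side carr 62 (array([513. , 111.7]), np.float64(1.46), array([80.4, 65.2])) [476.4  73.8  26.2] [549.4 148.5  33.4]
side base 610 (array([504.3,  55.6]), np.float64(1.404), array([389., 106.])) [ 420.3 -127.5    6. ] [580.7 254.5  14. ]
side solid 19 (array([ 526. , -224.4]), np.float64(1.629), array([59.2,  5. ])) [ 523.2 -253.8   60.6] [ 530.2 -194.8   76.5]
```

```bash
python3 -c "
from station import *
print(finish_job())"
```

```text
the job is handed in; nothing more can be done
None
```

The windowed plate is pressed home in the clip, the carriage is at its stop under the arch, the solid plate hasn't moved, and the robot is clear; I handed the job in at about 15 s (no verdict was returned).

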